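# Unfold the crank of a specimen vise and clamp a resin block

## Task

Swing the folded orange crank handle of the little specimen vise fully upright, then crank it clockwise (seen from above) so that the blue jaw pad slides the amber specimen block home against the stop and holds it snugly, about 18 N at the jaw and never more than 40 N, or the resin cracks. Work by the crank only, leave the handle standing and the block clamped, and do not disturb the other things on the bench.

Things in the scene. Friction and masses are not known exactly. Their poses are not given: they have to be found in the camera images.
- crank_axis (a point): Point on the upright crank axis, 122 mm above the bench (level with the fold hinge), over the small white gear tower (64 x 64 mm, 86 mm high) of the grey vise. The steel crank arm turns above the tower, 101 to 111 mm above the bench. Axes are the vise's: y from the tower along the bed towards specimen and stop, z up.
- hinge (a point): Centre of the handle's fold hinge at the outer end of the steel crank arm (14 mm wide), 55 mm from the crank axis, 122 mm above the bench. It turns with the crank: its x axis points to the crank axis, z up, y along the hinge pin.
- grip_mid (a point): Centre of the handle's orange sleeve, 38 mm from the hinge. The sleeve is round, 20 mm thick, 50 mm long, 13 to 63 mm from the hinge. Folded, it lies 1 mm over the arm and across the crank axis, its sides free for fingers from above. It spins freely about the handle, so a hand holding it need not turn as it goes round. x axis: along the handle, away from the hinge.
- handle (a joint): Fold angle: 0 = flat over the arm, 1.57 = upright (its stop). It swings up in the upright plane through hinge and crank axis; the hinge is stiff (0.1 N m, 2 to 3 N at the sleeve) and stays where it is left. Starts between 0 and 0.25.
- crank (a joint): Turn of the crank (rad), growing clockwise from above, which closes the jaw by 12 mm per rad. Starts at -0.5 to 0.8; closing takes 1.3 to 4.3 rad more. Constant drag 0.30 N m (5.5 N at the upright handle); it stays where it is left, holding up to 25 N at the jaw. Each 10 N at the jaw adds 2.2 N along the circle at the handle: 18 N is felt as 3.9 N above the drag.
- jaw_pad: Blue pad, 56 x 5 x 36 mm, on the front of the moving aluminium jaw that the crank drives along the vise's +y. Sprung: it gives 1 mm per 10 N, i.e. 4.6 mm of handle travel. Axes are the vise's; the origin lies 7 mm behind (-y of) its clamping face, 16 mm above the bench.
- specimen: Loose amber resin block, rock section in its top, 40 x 40 x 30 mm, about 90 g, origin at the centre of its underside. It stands on the vise bed (15 mm above the bench) between blue pad and aluminium stop, 2 to 10 mm short of the stop. The stop (56 mm wide, 40 mm high) is fixed on the bed, elsewhere each time; its place is not measured: find it by feel.
- spare_block: Bystander: a like amber block with a red section, 40 x 40 x 30 mm, standing on the bench beside the vise. Leave alone.
- vial: Bystander: amber vial with white cap, 28 mm wide, 55 mm high, close to the tower. Leave alone.
- dish: Bystander: shallow glass dish, 90 mm wide, 16 mm high, beside the vise bed. Leave alone.
- driver: Bystander: red screwdriver, 150 mm long, lying beside the tower. Leave alone.
- beaker_a: Bystander: glass beaker, 60 mm wide, 65 mm high. Leave alone.
- beaker_b: Bystander: a second such beaker. Leave alone.
- notes: Bystander: pad of yellow notes, 76 x 76 x 22 mm. Leave alone.
- slide_tray: Bystander: grey tray, 90 x 120 x 25 mm. Leave alone.
Mind the look-alikes: they are no part of the job. What is shaped like the specimen but purple or yellow is not meant.

How it is judged:
On the way, in this order (a step that is already met when the one before it is completed fails the run):
1. the handle stands fully upright (within 0.15 rad) before the block is clamped (value of joint handle above 1.42 rad and contact force between jaw_pad and specimen below 6 N), for 0.2 s.
2. the jaw holds the specimen against the stop with 8 to 32 N (contact force between jaw_pad and specimen between 8 and 32 N), for 0.3 s.
At the end, for the whole second after the job is handed in: The specimen is clamped between jaw pad and stop with 8 to 32 N, upright (within 0.1 rad) and at rest, and the handle is still standing (more than 1.2 rad) (all of step 2 and value of joint handle above 1.2 rad and linear speed of specimen below 0.01 m/s and angle between specimen's own z axis and vertical below 0.1 rad); the robot touches nothing.
It fails at once if the jaw presses the specimen with more than 40 N (contact force between jaw_pad and specimen above 40 N).
It fails at once if the robot touches the specimen or the jaw pad (contact force between any of the fingers, the arm and specimen above 0.5 N or contact force between any of the fingers, the arm and jaw_pad above 0.5 N).
It fails at once if another thing on the bench is moved more than 20 mm (distance of any of spare_block, vial, dish, driver, beaker_a, beaker_b, notes, slide_tray from where it was at the start of the episode above 0.02 m).
It also fails if it takes over 72 s, if anything falls off the work surface, if the arm or the gripper's body presses on something with over 40 N, if the wrist force passes 120 N, or if a joint passes its speed limit or range.

## Robot

A 6-joint arm with a two-finger parallel gripper is mounted at the origin on the work surface. World frame = base frame: x ahead of the robot, y to its left, z up, the work surface at z = 0. Lengths are in m, angles in rad, forces in N, time in s.
With the tool pointing down it reaches from about 0.35 to 0.725 m from the base axis. Payload 6 kg.
Tool frame: the origin (TCP) lies at the very end of the fingers, on their centre line; the grasp point (between the pads) lies bot.grip_depth behind it (bot.grip_depth is the distance from the TCP to the grasp point, in m); z points along the fingers, x is the direction in which the jaws open and shut, and the axes are right-handed (so a half turn about z gives the same grasp; the last joint's range is limited). The gripper opens to 85 mm and grips with 20 to 120 N. Pads are 22 mm wide; open, the fingers measure 114 mm over their backs; the gripper's body (76 mm by 85 mm) begins 54 mm behind the grasp point. The pads swing forward as they close: fully open they stand 13 mm farther back than shut.
Start: joints at [1.535, 0.04, 0.085, 0, -1.615, -0.334], TCP at [0.217, 0.559, 0.231] pointing down, gripper open.
Joint ranges: [-2.56, 2.56], [-1.29, 2.01], [-1.08, 1.49], [-3.29, 1.98], [-2.81, -0.18], [-2.99, 2.99]. Speed limits (rad/s): [2.57, 2.57, 3.01, 3.14, 3.14, 3.14].

## Interface

Orientations are given as a unit quaternion [x, y, z, w].
In Python, from plant import bot, eyes gives the robot as it stands.
- The arm moves only by the shell command python3 -m creep 'ROWS' [OPENING] [FORCE]. ROWS is JSON, a list of rows, each a list of 2 entries, a list of its own where there are three numbers: the shift along the tool's x, y, z in mm, then the turn about the tool's z in rad. A call has 1 to 8 rows; each row shifts and turns the commanded pose from where the row before left it, along the tool's axes as they then stand; what a row does not reach is not made up. A row lasts 1/10 s, in which the tool goes at most 50 mm and 8.59 degrees, less where a joint would pass 70% of its speed; a pose out of reach is approached as far as the arm can. A call is refused whole if a number of a shift passes 50 or a number of a turn 0.15, either way. A call with a gripper value outside its range is refused whole. OPENING is the closure in counts, from 0 (fully open) to 255 (shut), set as the call begins (- or left out, the last holds). The fingers move at their own pace and stop on an object; FORCE is the grip in N (left out, the last holds). Time passes only in rows, so rows that do not move let the fingers close. It gives the time, the measured TCP pose, the force and the opening at its end, in the units of the state.
- bot.sense(): the state, without advancing time (a new reading comes with each control period).
- eyes.capture(name): name is "scene" or "side" or "wrist"; returns the picture (480x640x3 uint8, red, green, blue); there is no depth.
- eyes.calibration(name): a dict with "fx", "fy", "cx", "cy" (pixels), "position" and "attitude" of the camera in the world; the wrist camera has in their place "hand_eye" (4x4, takes a point from camera to tool coordinates, whose origin is the TCP and whose axes are the tool frame's). Camera axes: x right, y down, z forward; pixel columns grow to the right and rows downward; lengths in m; the calibration is good to about 2 mm. A picture is of the moment at which its call begins: read the wrist's pose just before it. calibration takes no time and is no camera call.
- bot.finish_job(): hands the job in, once; it reports no verdict.
The state is a dict: "t": time; "joint_pos": joint angles; "qvel": joint speeds; "joint_efforts": joint torques, N m; "ee_pos": TCP position; "tcp_rot": TCP orientation; "wrist_force": force on the tool from outside, world axes, zero at the start; "moment": the same for the moment, N m; "gripper_width": finger opening in m.
Only numpy, scipy, OpenCV 4.12 (cv2) and the standard library are available. Lean on these libraries where they do the work, as an engineer would, in place of code of your own. Each camera call takes 0.05 s, during which the arm holds its last target.

## Working session

There is one attempt and no reset: what is moved stays moved. The work goes in short steps, Python scripts to look and compute and a shell command to move; the robot and the scene stay as the last step left them, time stands still between calls to the robot, and variables do not carry over. Pictures are saved under pics/ and viewed, and the job is handed in when it is done.

```bash
ls; mkdir -p pics
python3 - <<'E'
from plant import bot, eyes
import cv2
s=bot.sense();print(s, bot.grip_depth)
for n in("scene","side","wrist"):
    print(n,eyes.calibration(n))
    cv2.imwrite(f"pics/{n}0.png",eyes.capture(n)[:,:,::-1])
E
```

```text
pics
{'t': 0.0, 'joint_pos': array([ 1.53470143e+00,  4.07918952e-02,  8.37683418e-02, -4.57886217e-04,
       -1.61546092e+00, -3.33687093e-01]), 'qvel': array([-5.27692673e-04, -9.19469311e-04,  2.03490059e-03,  7.30884535e-05,
        9.91177798e-04,  1.50592356e-04]), 'joint_efforts': array([ 3.25666733e-04, -3.68211615e+01,  3.47409832e+01,  6.93222776e+00,
       -5.46003677e-03,  6.44684178e-06]), 'ee_pos': array([0.21666101, 0.55916299, 0.23026789]), 'tcp_rot': array([-5.65069044e-01,  8.25043157e-01, -5.42767152e-04, -6.85693666e-04]), 'wrist_force': array([-0.5567747 , -0.09805465, -0.71820375]), 'moment': array([0.01789594, 0.02341555, 0.03983216]), 'gripper_width': 0.08552968922154153} 0.0187
scene {'fx': 476.83707439342305, 'fy': 476.83707439342305, 'cx': 321.0353474072516, 'cy': 240.78159052538032, 'position': array([ 1.25301864, -0.06598672,  0.90212657]), 'attitude': array([ 0.70153582,  0.62229224, -0.2240276 , -0.26535165])}
side {'fx': 581.4836513966656, 'fy': 581.4836513966656, 'cx': 317.94606628811295, 'cy': 243.02743757216825, 'position': array([-0.09725146, -0.87812507,  0.84791214]), 'attitude': array([ 0.83430603, -0.28756714,  0.14801557, -0.44646385])}
wrist {'fx': 384.27355673148617, 'fy': 384.27355673148617, 'cx': 316.71007627216136, 'cy': 241.95097706313024, 'hand_eye': array([[ 9.99999470e-01, -7.04088099e-04,  7.50688797e-04,
        -4.27783119e-04],
       [ 4.26623392e-04,  9.47341648e-01,  3.20224326e-01,
        -8.15635661e-02],
       [-9.36624899e-04, -3.20223836e-01,  9.47341447e-01,
        -1.42955466e-01],
       [ 0.00000000e+00,  0.00000000e+00,  0.00000000e+00,
         1.00000000e+00]])}
```

View pics/scene0.png

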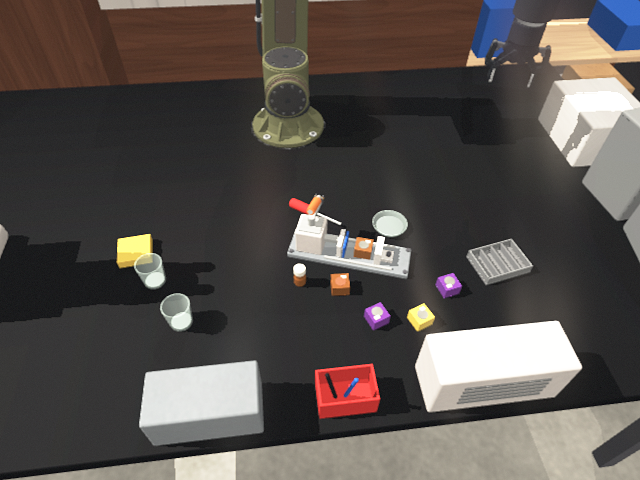

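View pics/side0.png

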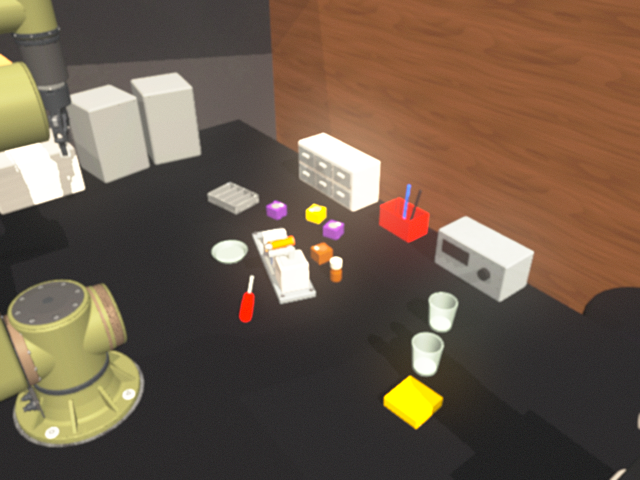

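View pics/wrist0.png

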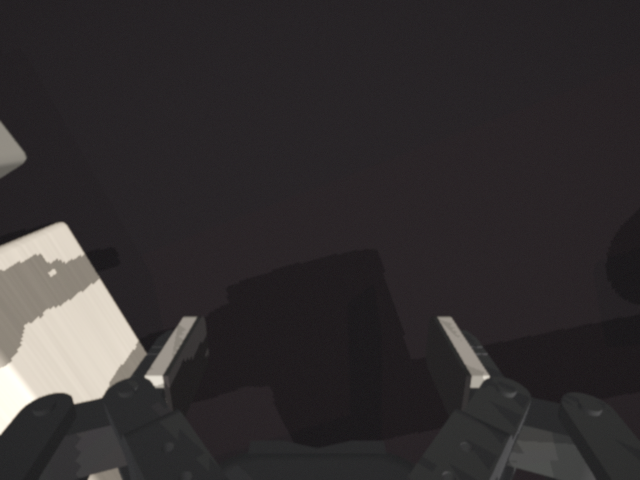

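The scene camera shows the vise around (350,250), with the tower at (311,232) and the orange handle at (316,204). In the side view the tower is at (291,272). The wrist camera doesn't see the vise. I'll zoom in.

Run:
```python
import cv2
a=cv2.imread("pics/scene0.png")[180:300,270:430]
cv2.imwrite("pics/scene0c.png",cv2.resize(a,(800,600),interpolation=cv2.INTER_CUBIC))
a=cv2.imread("pics/side0.png")[210:330,210:370]
cv2.imwrite("pics/side0c.png",cv2.resize(a,(800,600),interpolation=cv2.INTER_CUBIC))
```

```text
(no output)
```

View pics/scene0c.png

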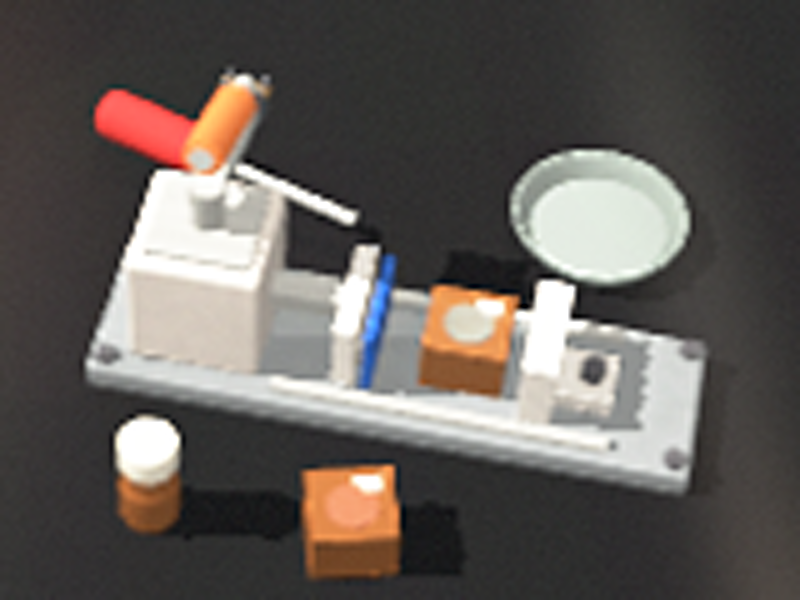

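View pics/side0c.png

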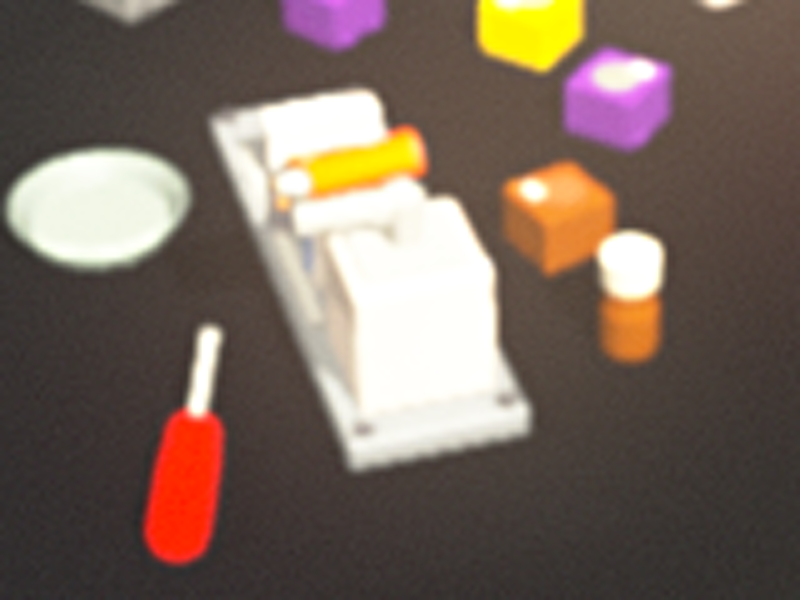

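```bash
cat > h.py <<'E'
import numpy as np
from scipy.spatial.transform import Rotation as R
from plant import bot, eyes
def cam(n,s=None):
    c=eyes.calibration(n);K=(c["fx"],c["fy"],c["cx"],c["cy"])
    if n=="wrist":
        H=np.array(c["hand_eye"]);Rt=R.from_quat(s["tcp_rot"]).as_matrix()
        return K,Rt@H[:3,:3],Rt@H[:3,3]+s["ee_pos"]
    return K,R.from_quat(c["attitude"]).as_matrix(),np.array(c["position"])
def ray(C,u,v):
    K,M,p=C;d=M@np.array([(u-K[2])/K[0],(v-K[3])/K[1],1]);return p,d/np.linalg.norm(d)
def atz(C,u,v,z):
    p,d=ray(C,u,v);return p+d*(z-p[2])/d[2]
def tri(rs):
    A=sum(np.eye(3)-np.outer(d,d) for p,d in rs);b=sum((np.eye(3)-np.outer(d,d))@p for p,d in rs)
    return np.linalg.solve(A,b)
def proj(C,X):
    K,M,p=C;q=M.T@(np.array(X)-p);return np.array([K[0]*q[0]/q[2]+K[2],K[1]*q[1]/q[2]+K[3]])
E
python3 - <<'E'
from h import *
np.set_printoptions(precision=4,suppress=True)
S=cam("scene");D=cam("side")
s=lambda u,v:(270+u/5,180+v/5)
d=lambda u,v:(210+u/5,210+v/5)
for n,a,b in (("hinge",(248,85),(293,185)),("free",(203,158),(415,152))):
    print(n,tri([ray(S,*s(*a)),ray(D,*d(*b))]), atz(S,*s(*a),.122),atz(D,*d(*b),.122))
for a in ((130,262),(262,275),(155,172),(285,182)): print("tower",atz(S,*s(*a),.086))
for a in ((88,372),(685,480),(705,345)): print("bed S",atz(S,*s(*a),.015))
for a in ((352,455),(530,418),(212,118)): print("bed D",atz(D,*d(*a),.015))
E
```

```text
hinge [0.4619 0.0403 0.1238] [0.456  0.0437 0.122 ] [0.4633 0.0368 0.122 ]
free [0.5126 0.0148 0.1321] [0.5009 0.0175 0.122 ] [0.5212 0.0245 0.122 ]
tower [ 0.5283 -0.0192  0.086 ]
tower [0.5429 0.0398 0.086 ]
tower [ 0.4729 -0.0023  0.086 ]
tower [0.4861 0.058  0.086 ]
bed S [ 0.5331 -0.0415  0.015 ]
bed S [0.6282 0.2276 0.015 ]
bed S [0.5498 0.2569 0.015 ]
bed D [ 0.4471 -0.0241  0.015 ]
bed D [ 0.5256 -0.0528  0.015 ]
bed D [0.5474 0.2508 0.015 ]
```

```bash
python3 -m creep '[[[16,-18,-10],0],[[32,-37,-5],0],[[32,-37,-5],0],[[32,-37,-5],0],[[32,-37,-5],0],[[32,-37,-5],0],[[32,-37,-5],0],[[32,-37,-5],0]]' 0 20; python3 -m creep '[[[32,-37,-2],0],[[32,-37,0],0],[[32,-37,0],0],[[32,-37,0],0],[[32,-37,0],0],[[32,-37,0],0],[[0,0,0],0]]'
python3 - <<'E'
from h import *
import cv2,pickle
s=bot.sense();print(s["ee_pos"],s["tcp_rot"])
pickle.dump(s,open("s1.pkl","wb"))
cv2.imwrite("pics/wrist1.png",eyes.capture("wrist")[:,:,::-1])
E
```

```text
t: 0.95
ee_pos: [0.3887, 0.2337, 0.2765]
tcp_rot: [-0.565, 0.825, 0.0, 0.0]
wrist_force: [1.2, 0.5, -0.1]
gripper_width: 0.0857
t: 1.65
ee_pos: [0.5269, -0.0284, 0.2768]
tcp_rot: [-0.562, 0.827, 0.0, -0.002]
wrist_force: [-0.0, 0.2, -0.8]
gripper_width: 0.0855
[ 0.52687307 -0.02838755  0.27676257] [-5.62321205e-01  8.26917223e-01  1.40886688e-04 -1.65791321e-03]
```

View pics/wrist1.png

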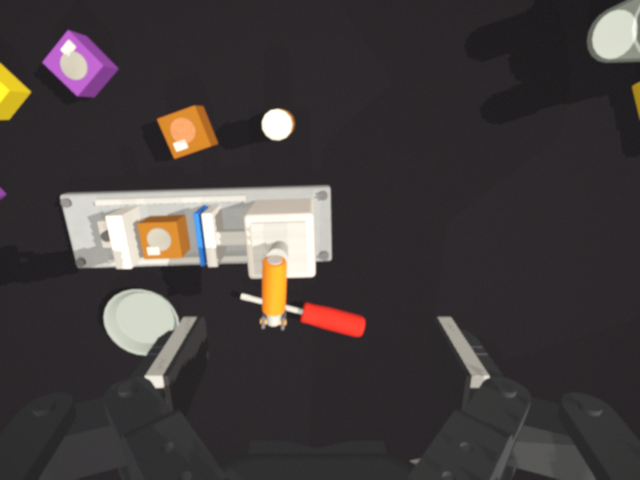

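The wrist view shows the orange sleeve from about (274,262) to (273,318), with the hinge end at (273,321). The tower top is centred near (281,232). I'll zoom in on it.

Run:
```python
import cv2
a=cv2.imread("pics/wrist1.png")[180:345,170:390]
cv2.imwrite("pics/wrist1c.png",cv2.resize(a,(800,600),interpolation=cv2.INTER_CUBIC))
```

```text
(no output)
```

View pics/wrist1c.png

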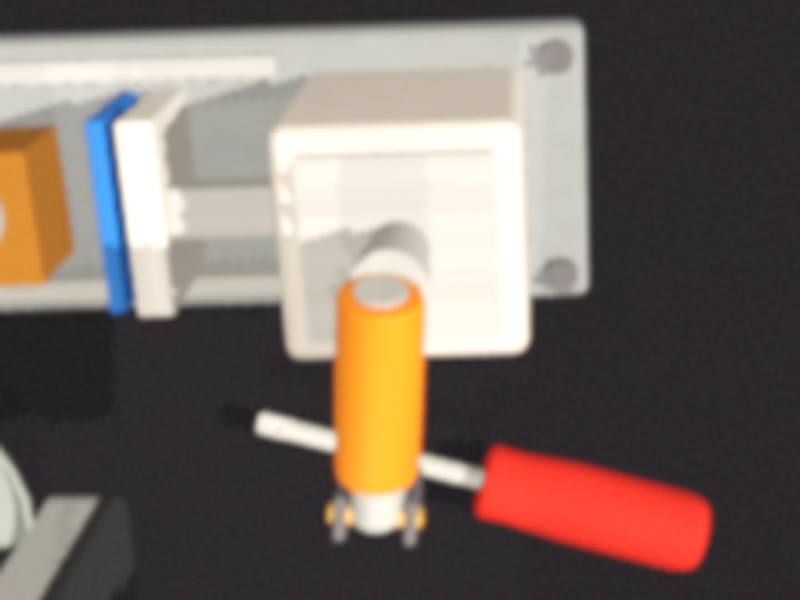

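Run:
```python
from h import *
import pickle
np.set_printoptions(precision=4,suppress=True)
s=pickle.load(open("s1.pkl","rb"))
W=cam("wrist",s);S=cam("scene");D=cam("side")
w=lambda u,v:(170+u*220/800,180+v*165/600)
T=np.array([atz(W,*w(*a),.086) for a in ((275,125),(523,123),(530,352),(288,357))])
print(T, T.mean(0), np.diff(T,axis=0))
print("hinge z.122",atz(W,*w(376,516),.122), "tri",tri([ray(W,*w(376,516)),ray(S,270+248/5,180+85/5),ray(D,210+293/5,210+185/5)]))
for z in (.122,.132,.137): print("free",z,atz(W,*w(382,295),z))
print("free tri",tri([ray(W,*w(382,295)),ray(S,270+203/5,180+158/5)]))
B=[atz(W,u,v,.015) for u,v in((331,187),(331,266),(62,195),(77,268))];print("bed",B)
print(R.from_quat(s["tcp_rot"]).as_matrix())
```

```text
[[ 0.545   0.0324  0.086 ]
 [ 0.523  -0.0244  0.086 ]
 [ 0.4653 -0.0034  0.086 ]
 [ 0.4872  0.0557  0.086 ]] [0.5051 0.0151 0.086 ] [[-0.022  -0.0569  0.    ]
 [-0.0577  0.021   0.    ]
 [ 0.022   0.0591  0.    ]]
hinge z.122 [0.4537 0.0413 0.122 ] tri [0.4594 0.0396 0.125 ]
free 0.122 [0.5059 0.017  0.122 ]
free 0.132 [0.5091 0.0144 0.132 ]
free 0.137 [0.5108 0.0132 0.137 ]
free tri [0.5079 0.016  0.1288]
bed [array([ 0.5264, -0.0451,  0.015 ]), array([ 0.4419, -0.0129,  0.015 ]), array([0.624 , 0.2243, 0.015 ]), array([0.5462, 0.2561, 0.015 ])]
[[-0.3676 -0.93   -0.0029]
 [-0.93    0.3676 -0.0016]
 [ 0.0026  0.0021 -1.    ]]
```

```bash
python3 -m creep '[[[-12,18,20],0],[[-12,18,25],0],[[-12,17,25],0],[[0,0,0],0.08],[[0,0,0],0]]' 80
python3 - <<'E'
from h import *
import cv2,pickle
s=bot.sense();print(s["ee_pos"],s["wrist_force"]);print(R.from_quat(s["tcp_rot"]).as_matrix().round(4))
pickle.dump(s,open("s2.pkl","wb"))
cv2.imwrite("pics/wrist2.png",eyes.capture("wrist")[:,:,::-1])
E
```

```text
t: 2.2
ee_pos: [0.4888, 0.0302, 0.2079]
tcp_rot: [-0.532, 0.847, 0.0, -0.0]
wrist_force: [0.1, -0.2, 0.9]
gripper_width: 0.0584
[0.48879411 0.03015697 0.20794542] [ 0.07050877 -0.22264479  0.86824668]
[[-4.332e-01 -9.013e-01 -4.000e-04]
 [-9.013e-01  4.332e-01 -2.000e-04]
 [ 4.000e-04  3.000e-04 -1.000e+00]]
```

View pics/wrist2.png

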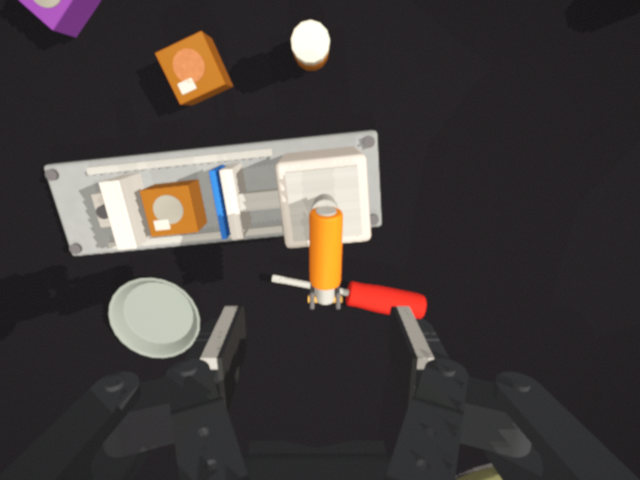

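The handle is now aligned with tool y: the sleeve runs from (326,210) to (325,288) and the hinge pin is at (325,299).

Run:
```python
from h import *
import pickle
np.set_printoptions(precision=4,suppress=True)
s1=pickle.load(open("s1.pkl","rb"));s=pickle.load(open("s2.pkl","rb"))
W1=cam("wrist",s1);W=cam("wrist",s);S=cam("scene");D=cam("side")
w=lambda u,v:(170+u*220/800,180+v*165/600)
Rm=R.from_quat(s["tcp_rot"]).as_matrix()
h=tri([ray(W1,*w(376,516)),ray(W,325,299),ray(S,270+248/5,180+85/5),ray(D,210+293/5,210+185/5)])
h2=atz(W,325,299,.122)
f=tri([ray(W1,*w(382,295)),ray(W,326,214),ray(S,270+203/5,180+158/5)])
T=np.array([atz(W,*a,.086) for a in((277,156),(366,152),(371,241),(285,247))])
print("tower",T.mean(0))
for n,p in(("h",h),("h.122",h2),("f",f),("axis",T.mean(0))): print(n,p,"in tool",Rm.T@(p-s["ee_pos"]))
```

```text
tower [0.5067 0.0154 0.086 ]
h [0.4585 0.0396 0.1253] in tool [0.0046 0.0314 0.0826]
h.122 [0.4543 0.0408 0.122 ] in tool [0.0053 0.0357 0.086 ]
f [0.5082 0.0156 0.1292] in tool [ 0.0047 -0.0238  0.0787]
axis [0.5067 0.0154 0.086 ] in tool [ 0.0055 -0.0226  0.1219]
```

```bash
python3 -m creep '[[[5,-5,28],0],[[0,0,35],0],[[0,0,35],0],[[0,0,0],0],[[0,0,0],0]]' 110
python3 - <<'E'
from h import *
import cv2
s=bot.sense();print(s["ee_pos"],s["wrist_force"],s["gripper_width"])
cv2.imwrite("pics/wrist3.png",eyes.capture("wrist")[:,:,::-1])
E
```

```text
t: 2.75
ee_pos: [0.4924, 0.0222, 0.1118]
tcp_rot: [-0.532, 0.847, -0.001, 0.0]
wrist_force: [0.9, 0.4, 0.6]
gripper_width: 0.0484
[0.4924124  0.0221598  0.11178539] [0.90499921 0.4036783  0.64724341] 0.0484451512907153
```

View pics/wrist3.png

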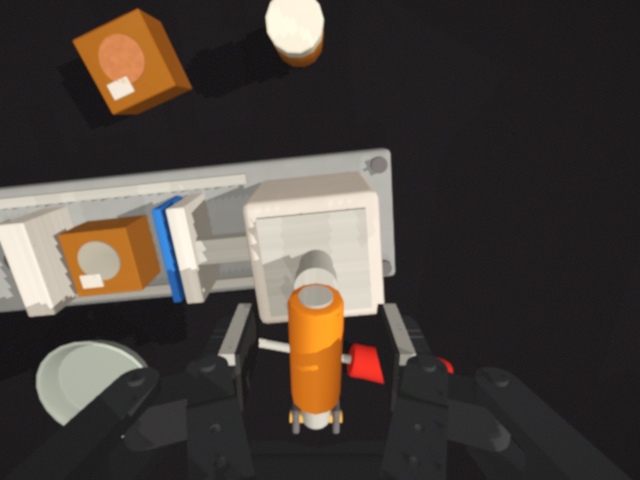

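The sleeve sits centred at u≈316 between the pads at 245 and 390, so I'll close.

```bash
python3 -m creep '[[[0,0,0],0],[[0,0,0],0],[[0,0,0],0],[[0,0,0],0],[[0,0,0],0]]' 255 25
python3 - <<'E'
from h import *
import cv2
s=bot.sense();print(s["ee_pos"],s["wrist_force"],s["moment"],s["gripper_width"])
cv2.imwrite("pics/wrist4.png",eyes.capture("wrist")[:,:,::-1])
E
```

```text
t: 3.3
ee_pos: [0.4928, 0.0225, 0.1116]
tcp_rot: [-0.532, 0.847, -0.001, 0.001]
wrist_force: [2.7, -0.1, 5.5]
gripper_width: 0.0189
[0.49277671 0.02245033 0.11160407] [ 2.68284541 -0.07929346  5.50839207] [ 0.19707381 -0.54301518 -0.06849084] 0.018891456140692972
```

View pics/wrist4.png

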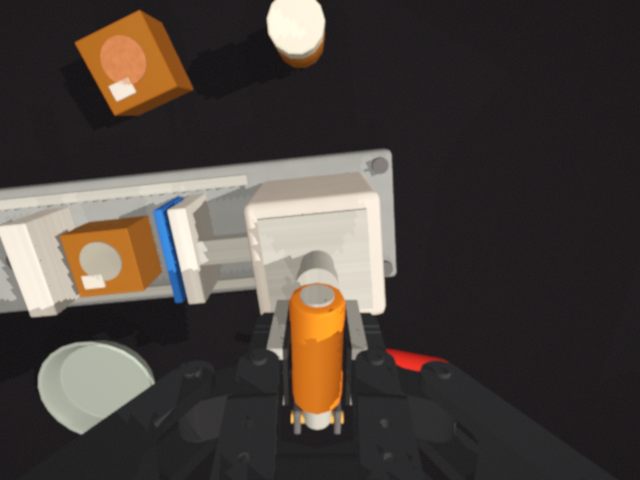

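```bash
python3 -m creep '[[[0,1.2,-4.6],0],[[0,2.2,-5.6],0],[[0,3,-5.2],0],[[0,3.7,-4.7],0],[[0,0,0],0]]'
python3 - <<'E'
from h import *
import cv2
s=bot.sense();print(s["ee_pos"],s["wrist_force"],s["moment"],s["gripper_width"])
cv2.imwrite("pics/wrist5.png",eyes.capture("wrist")[:,:,::-1])
E
```

```text
t: 3.85
ee_pos: [0.4825, 0.0272, 0.1294]
tcp_rot: [-0.532, 0.847, 0.001, -0.0]
wrist_force: [2.2, 1.3, -1.2]
gripper_width: 0.0188
[0.48252828 0.02723438 0.12936282] [ 2.23497017  1.26550324 -1.24738686] [ 0.81009495 -1.00904659  0.00249568] 0.018795693777466347
```

View pics/wrist5.png

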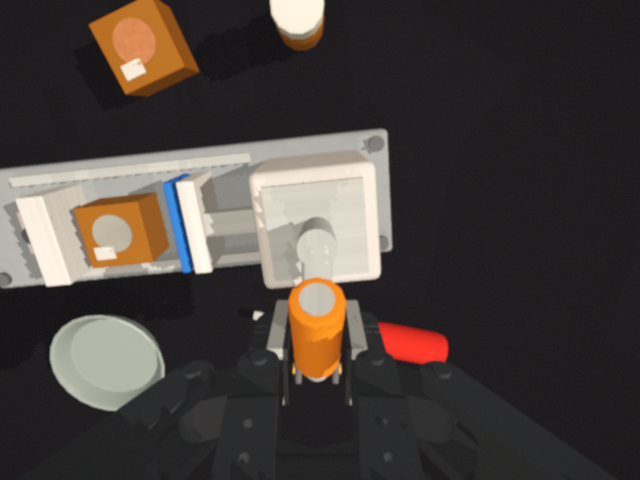

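The handle is rising and its end face is now at (317,296), with small forces. I'll continue the arc.

```bash
python3 -m creep '[[[0,4.4,-4.0],0],[[0,5,-3.4],0],[[0,5.4,-2.6],0],[[0,5.7,-1.7],0],[[0,0,0],0]]'
python3 - <<'E'
from h import *
import cv2
s=bot.sense();print(s["ee_pos"],s["wrist_force"],s["moment"],s["gripper_width"])
cv2.imwrite("pics/wrist6.png",eyes.capture("wrist")[:,:,::-1])
E
```

```text
t: 4.4
ee_pos: [0.4646, 0.0359, 0.1421]
tcp_rot: [-0.532, 0.847, -0.0, 0.001]
wrist_force: [3.3, 0.8, -1.3]
gripper_width: 0.0193
[0.46462607 0.03592593 0.14214726] [ 3.29083409  0.75834756 -1.32014975] [ 0.54362718 -1.39902945 -0.01028405] 0.019267702645185562
```

View pics/wrist6.png

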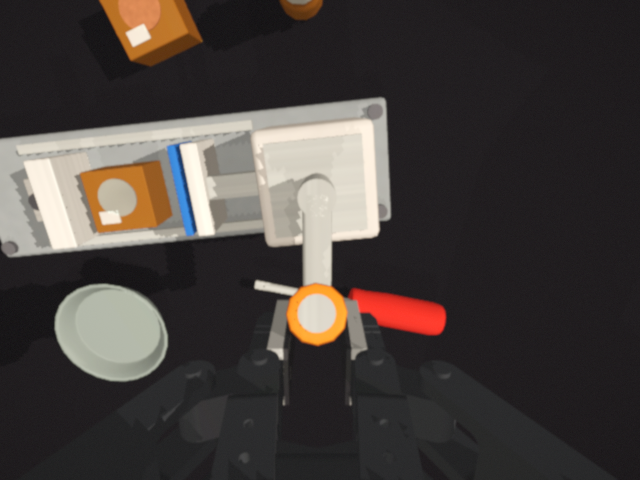

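```bash
python3 -m creep '[[[0,6,-0.9],0],[[0,3,-0.1],0],[[0,0,0],0]]'; python3 -m creep '[[[0,2,0],0],[[0,0,0],0]]';  python3 -m creep '[[[0,2,0],0],[[0,0,0],0]]'
python3 - <<'E'
from h import *
import cv2
s=bot.sense();print(s["ee_pos"],s["wrist_force"],s["moment"],s["gripper_width"])
cv2.imwrite("pics/wrist7.png",eyes.capture("wrist")[:,:,::-1])
cv2.imwrite("pics/side7.png",cv2.resize(eyes.capture("side")[180:330,190:390,::-1],(800,600)))
E
```

```text
t: 4.75
ee_pos: [0.4573, 0.0395, 0.1439]
tcp_rot: [-0.532, 0.847, -0.001, 0.001]
wrist_force: [6.3, 0.7, 0.4]
gripper_width: 0.0185
t: 4.95
ee_pos: [0.4557, 0.0402, 0.1441]
tcp_rot: [-0.532, 0.847, -0.001, 0.001]
wrist_force: [7.1, 0.8, 0.3]
gripper_width: 0.0184
t: 5.15
ee_pos: [0.454, 0.041, 0.1442]
tcp_rot: [-0.532, 0.847, -0.001, 0.002]
wrist_force: [9.3, -0.5, 0.1]
gripper_width: 0.0184
[0.45403847 0.04104501 0.14416811] [ 9.30766549 -0.51143348  0.11993757] [-0.18754802 -2.82807827  0.03564944] 0.018447649066107057
```

View pics/wrist7.png

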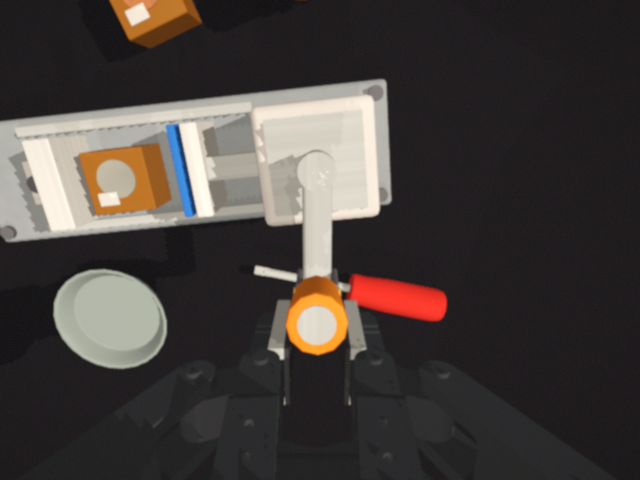

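View pics/side7.png

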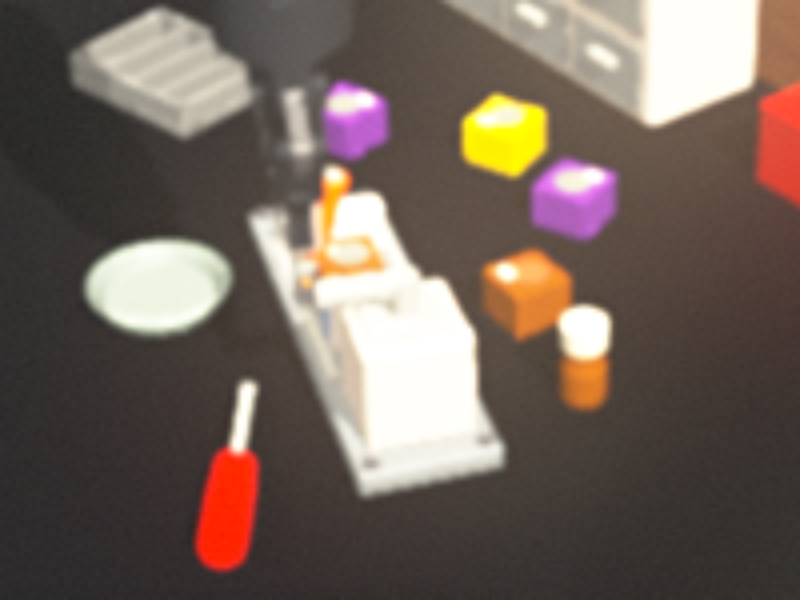

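Run:
```python
from h import *
import cv2
np.set_printoptions(precision=4,suppress=True)
s=bot.sense();W=cam("wrist",s);Rm=R.from_quat(s["tcp_rot"]).as_matrix()
for u,v,z in((317,326,.185),(317,326,.188),(318,275,.122),(316,170,.111),(316,170,.113)): print((u,v,z),Rm.T@(atz(W,u,v,z)-s["ee_pos"]),atz(W,u,v,z))
a=cv2.imread("pics/wrist7.png")[240:375,227:407]
cv2.imwrite("pics/wrist7c.png",cv2.resize(a,(800,600),interpolation=cv2.INTER_CUBIC))
# predicted views for fold angle
C=np.array([.5065,.0165,0]);
hd=-Rm[:,1]; hd[2]=0
for C in ([.5065,.0165,0],):
  H=np.array(C)-hd*.055+[0,0,.122]
  for f in (1.35,1.45,1.57): print(f,proj(W,H),proj(W,H+.063*(hd*np.cos(f)+np.array([0,0,np.sin(f)]))))
```

```text
(317, 326, 0.185) [-0.0002 -0.0201 -0.0408] [0.4721 0.0325 0.185 ]
(317, 326, 0.188) [-0.0002 -0.0219 -0.0438] [0.4737 0.0317 0.188 ]
(318, 275, 0.122) [ 0.0004 -0.0094  0.0222] [0.4625 0.0366 0.122 ]
(316, 170, 0.111) [-0.0005 -0.0565  0.0334] [0.5053 0.0169 0.111 ]
(316, 170, 0.113) [-0.0005 -0.0568  0.0314] [0.5056 0.0168 0.113 ]
1.35 [315.8326 287.8304] [315.2491 332.6241]
1.45 [315.8326 287.8304] [315.2673 351.8548]
1.57 [315.8326 287.8304] [315.2997 373.1074]
```

View pics/wrist7c.png

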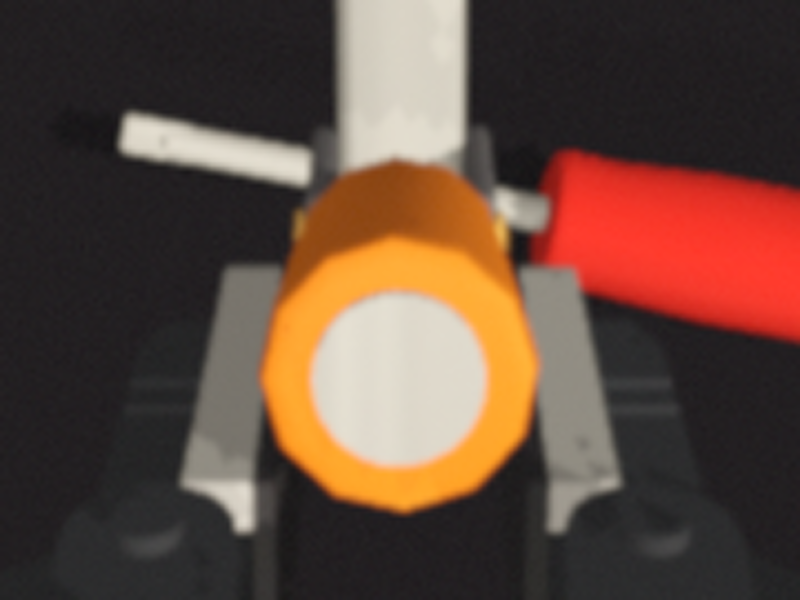

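The handle isn't upright yet. The hinge pin is at about (317,291) and the end face at (317,326), which puts the fold near 1.3 rad, and the pads have slid along the sleeve. I'll regrip with the jaws turned 90° so the pads square the handle upright.

```bash
python3 -m creep '[[[0,0,0],0],[[0,0,0],0],[[0,-5,0],0],[[0,-5,0],0]]' 80
python3 - <<'E'
from h import *
import cv2
s=bot.sense();print(s["ee_pos"],s["wrist_force"],s["joint_pos"],s["gripper_width"])
W=cam("wrist",s)
im=eyes.capture("wrist")[:,:,::-1]
cv2.imwrite("pics/wrist8.png",im)
E
```

```text
t: 5.65
ee_pos: [0.4617, 0.0367, 0.143]
tcp_rot: [-0.532, 0.847, 0.0, -0.0]
wrist_force: [-0.3, -0.4, -0.3]
gripper_width: 0.0589
[0.46170655 0.03669975 0.14297213] [-0.28509681 -0.43301489 -0.28021723] [ 5.17468659e-01 -3.31424237e-01 -4.08153579e-01  8.74847159e-06
 -1.49476578e+00  6.03857776e-01] 0.058855532631686955
```

View pics/wrist8.png

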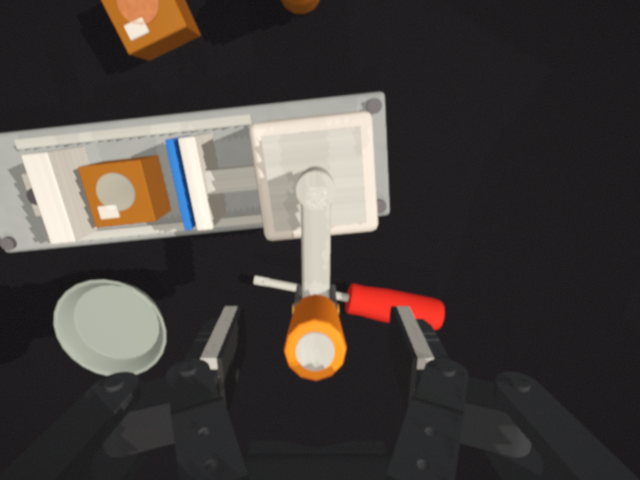

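```bash
python3 -m creep '[[[0,-3,0],0],[[0,0,0],0.149],[[0,0,0],0.149],[[0,0,0],0.149],[[0,0,0],0.149],[[0,0,0],0.149],[[0,0,0],0.149],[[0,0,0],0.149]]'; python3 -m creep '[[[0,0,0],0.149],[[0,0,0],0.149],[[0,0,0],0.149],[[0,0,0],0.08],[[0,0,0],0]]'
python3 - <<'E'
from h import *
import cv2
s=bot.sense();print(s["ee_pos"],s["wrist_force"],s["joint_pos"],s["gripper_width"])
print(R.from_quat(s["tcp_rot"]).as_matrix().round(3))
im=eyes.capture("wrist")[:,:,::-1]
cv2.imwrite("pics/wrist9.png",im)
E
```

```text
t: 6.5
ee_pos: [0.4644, 0.0355, 0.143]
tcp_rot: [-0.036, 0.999, -0.0, -0.0]
wrist_force: [0.1, 0.2, 0.1]
gripper_width: 0.0584
t: 7.0
ee_pos: [0.4644, 0.0355, 0.143]
tcp_rot: [0.223, 0.975, -0.0, -0.0]
wrist_force: [-0.8, -0.3, 0.1]
gripper_width: 0.0587
[0.46437652 0.0355019  0.14303276] [-0.78177299 -0.29027758  0.08034736] [ 5.11910114e-01 -3.24062996e-01 -4.02424069e-01  6.02994196e-05
 -1.49282095e+00 -9.61616178e-01] 0.0587102081374813
[[-0.901  0.435 -0.   ]
 [ 0.435  0.901 -0.   ]
 [ 0.    -0.    -1.   ]]
```

View pics/wrist9.png

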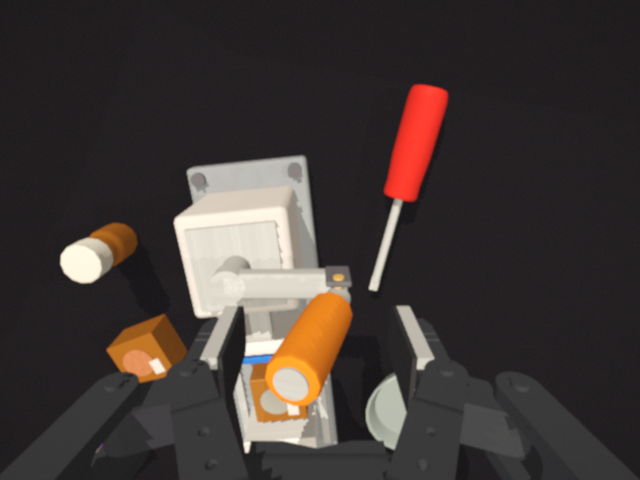

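```bash
python3 -m creep '[[[4,0,0],0],[[4,0,0],0],[[0,0,0],0]]';python3 -m creep '[[[0,0,0],0],[[0,0,0],0],[[0,0,0],0],[[0,0,0],0],[[0,0,0],0]]' 255 30
python3 - <<'E'
from h import *
import cv2
s=bot.sense();Rm=R.from_quat(s["tcp_rot"]).as_matrix();print(s["ee_pos"],Rm.T@s["wrist_force"],s["gripper_width"])
im=eyes.capture("wrist")[:,:,::-1]
cv2.imwrite("pics/wrist10.png",im)
E
```

```text
t: 7.35
ee_pos: [0.4568, 0.0393, 0.1432]
tcp_rot: [0.222, 0.975, 0.0, 0.0]
wrist_force: [0.7, 0.3, 0.1]
gripper_width: 0.0586
t: 7.85
ee_pos: [0.4566, 0.0395, 0.1436]
tcp_rot: [0.222, 0.975, 0.0, -0.001]
wrist_force: [-4.3, 2.0, 5.9]
gripper_width: 0.0197
[0.4566178  0.03947325 0.14362591] [ 4.74812944 -0.01338379 -5.85935497] 0.019652112427263304
```

View pics/wrist10.png

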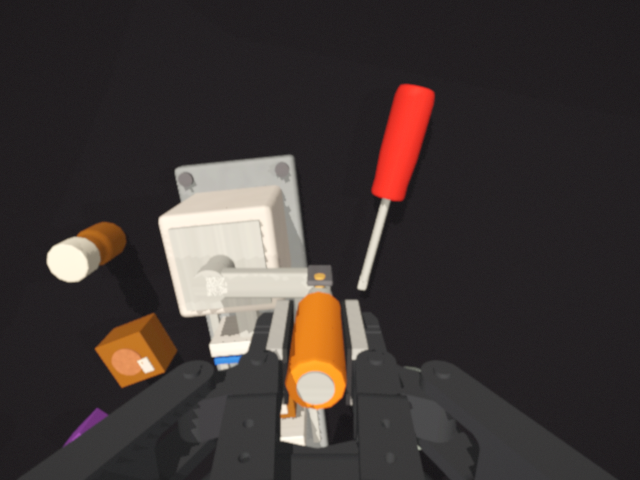

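The handle now looks vertical: hinge at (319,276), end face at (316,388), grip width 19.7 mm. I'll nudge outward against the stop to check.

```bash
python3 -m creep '[[[1.5,0,0],0],[[0,0,0],0],[[0,0,0],0]]'
python3 - <<'E'
from h import *
s=bot.sense();Rm=R.from_quat(s["tcp_rot"]).as_matrix();print(s["ee_pos"],Rm.T@s["wrist_force"],s["gripper_width"])
E
python3 -m creep '[[[1.5,0,0],0],[[0,0,0],0],[[0,0,0],0]]'
python3 - <<'E'
from h import *
s=bot.sense();Rm=R.from_quat(s["tcp_rot"]).as_matrix();print(s["ee_pos"],Rm.T@s["wrist_force"],s["gripper_width"])
E
```

```text
t: 8.2
ee_pos: [0.4561, 0.0398, 0.1438]
tcp_rot: [0.223, 0.975, 0.0, 0.001]
wrist_force: [0.8, 0.1, 5.9]
gripper_width: 0.0194
[0.45605661 0.03976651 0.14380825] [-0.63974797  0.44612906 -5.92381739] 0.0193957036568387
t: 8.5
ee_pos: [0.4556, 0.04, 0.144]
tcp_rot: [0.223, 0.975, 0.0, 0.002]
wrist_force: [4.4, -2.4, 4.3]
gripper_width: 0.0191
[0.4555706  0.04001247 0.14395335] [-5.01117501 -0.20582225 -4.28639869] 0.019142723107736005
```

Run:
```python
import cv2
a=cv2.imread("pics/wrist2.png")[110:275,40:260]
cv2.imwrite("pics/w2c.png",cv2.resize(a,(800,600),interpolation=cv2.INTER_CUBIC))
import numpy as np
R0=56
# rows of .1 rad
p=[(R0*np.cos(t),R0*np.sin(t)) for t in np.arange(0,4.4,.1)]
d=np.diff(p,axis=0)
for i,r in enumerate(d): print(f"{i*.1:.1f}: [[{r[0]:.1f},{r[1]:.1f},0],0]")
```

```text
0.0: [[-0.3,5.6,0],0]
0.1: [[-0.8,5.5,0],0]
0.2: [[-1.4,5.4,0],0]
0.3: [[-1.9,5.3,0],0]
0.4: [[-2.4,5.0,0],0]
0.5: [[-2.9,4.8,0],0]
0.6: [[-3.4,4.5,0],0]
0.7: [[-3.8,4.1,0],0]
0.8: [[-4.2,3.7,0],0]
0.9: [[-4.6,3.3,0],0]
1.0: [[-4.9,2.8,0],0]
1.1: [[-5.1,2.3,0],0]
1.2: [[-5.3,1.8,0],0]
1.3: [[-5.5,1.2,0],0]
1.4: [[-5.6,0.7,0],0]
1.5: [[-5.6,0.1,0],0]
1.6: [[-5.6,-0.4,0],0]
1.7: [[-5.5,-1.0,0],0]
1.8: [[-5.4,-1.5,0],0]
1.9: [[-5.2,-2.1,0],0]
2.0: [[-5.0,-2.6,0],0]
2.1: [[-4.7,-3.1,0],0]
2.2: [[-4.4,-3.5,0],0]
2.3: [[-4.0,-3.9,0],0]
2.4: [[-3.6,-4.3,0],0]
2.5: [[-3.1,-4.6,0],0]
2.6: [[-2.6,-4.9,0],0]
2.7: [[-2.1,-5.2,0],0]
2.8: [[-1.6,-5.4,0],0]
2.9: [[-1.1,-5.5,0],0]
3.0: [[-0.5,-5.6,0],0]
3.1: [[0.0,-5.6,0],0]
3.2: [[0.6,-5.6,0],0]
3.3: [[1.2,-5.5,0],0]
3.4: [[1.7,-5.3,0],0]
3.5: [[2.2,-5.1,0],0]
3.6: [[2.7,-4.9,0],0]
3.7: [[3.2,-4.6,0],0]
3.8: [[3.6,-4.3,0],0]
3.9: [[4.0,-3.9,0],0]
4.0: [[4.4,-3.4,0],0]
4.1: [[4.7,-3.0,0],0]
4.2: [[5.0,-2.5,0],0]
```

View pics/w2c.png

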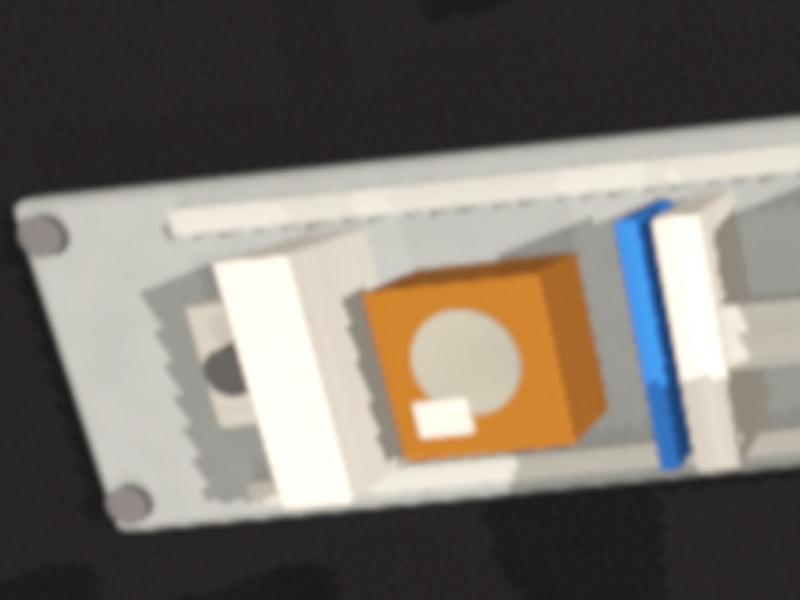

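Run:
```python
from h import *
import pickle
s=pickle.load(open("s2.pkl","rb"));W=cam("wrist",s)
w=lambda u,v:(40+u*220/800,110+v*165/600)
vy=np.array([.348,.9375,0])
for n,a,b,z in(("stop",(290,258),(352,500),.055),("specL",(365,295),(405,458),.045),("specR",(543,268),(575,445),.045),("pad",(617,218),(660,465),.052)):
    print(n,[float(atz(W,*w(*p),z)@vy*1000) for p in(a,b)])
```

```text
stop [345.70197981647493, 345.77167795246504]
specL [336.55572628519167, 336.442649433497]
specR [296.1891289631152, 296.9646545995886]
pad [276.0069927086769, 276.3861123042864]
```

From the image, the pad–specimen gap is about 20 mm and the specimen–stop gap about 9 mm. I expect clamping after about 2.4 rad and start cranking now.

```bash
cat > f.py <<'E'
from h import *
s=bot.sense();Rm=R.from_quat(s["tcp_rot"]).as_matrix();C=np.array([.506,.016])
np.set_printoptions(precision=2,suppress=True)
d=s["ee_pos"][:2]-C; a=np.arctan2(d[1],d[0]);r=np.hypot(*d)
er=d/r; et=np.array([er[1],-er[0]]);F=s["wrist_force"]
a0=np.arctan2(.435,-.901)
print("t",round(s["t"],2),"z",round(s["ee_pos"][2],4),"r mm",round(r*1e3,2),"turn",round(float((a0-a)%(2*np.pi)),3),"F rad",round(F[:2]@er,2),"F tan(resist+)",round(-F[:2]@et,2),"Fz",round(F[2],2),"w",round(s["gripper_width"]*1e3,2),"mom",s["moment"])
E
python3 -m creep '[[[-1.3,5.6,-1],0],[[-0.8,5.5,0],0],[[-1.4,5.4,0],0],[[-1.9,5.3,0],0]]'; python3 f.py; python3 -m creep '[[[-2.4,5,0],0],[[-2.9,4.8,0],0],[[-3.4,4.5,0],0],[[-3.8,4.1,0],0]]'; python3 f.py
```

```text
t: 8.9
ee_pos: [0.4679, 0.0564, 0.144]
tcp_rot: [0.223, 0.975, -0.002, -0.001]
wrist_force: [-1.9, -4.7, 5.2]
gripper_width: 0.0193
t 8.9 z 0.144 r mm 55.53 turn 0.366 F rad -2.11 F tan(resist+) 4.57 Fz 5.2 w 19.33 mom [-1.7   0.94 -0.02]
t: 9.3
ee_pos: [0.487, 0.068, 0.1439]
tcp_rot: [0.223, 0.975, -0.001, -0.001]
wrist_force: [-4.6, -2.7, 6.0]
gripper_width: 0.019
t 9.3 z 0.1439 r mm 55.31 turn 0.771 F rad -0.93 F tan(resist+) 5.24 Fz 5.99 w 19.03 mom [-1.1   1.55  0.05]
```

```bash
python3 -m creep '[[[-4.2,3.7,0],0],[[-4.6,3.3,0],0],[[-4.9,2.8,0],0],[[-5.1,2.3,0],0]]'; python3 f.py; python3 -m creep '[[[-5.3,1.8,0],0],[[-5.5,1.2,0],0],[[-5.6,0.7,0],0],[[-5.6,0.1,0],0]]'; python3 f.py
python3 - <<'E'
from h import *
import cv2
cv2.imwrite("pics/wrist11.png",eyes.capture("wrist")[:,:,::-1])
cv2.imwrite("pics/scene11.png",cv2.resize(eyes.capture("scene")[180:300,270:430,::-1],(800,600)))
E
```

```text
t: 9.7
ee_pos: [0.5091, 0.0709, 0.1439]
tcp_rot: [0.223, 0.975, -0.001, -0.001]
wrist_force: [-5.5, -2.5, 5.9]
gripper_width: 0.0191
t 9.7 z 0.1439 r mm 55.04 turn 1.178 F rad -2.85 F tan(resist+) 5.34 Fz 5.9 w 19.12 mom [-0.67  1.93  0.02]
t: 10.1
ee_pos: [0.5305, 0.0651, 0.1439]
tcp_rot: [0.223, 0.975, -0.001, -0.002]
wrist_force: [-6.8, -0.8, 6.5]
gripper_width: 0.019
t 10.1 z 0.1439 r mm 54.87 turn 1.584 F rad -3.74 F tan(resist+) 5.79 Fz 6.54 w 19.02 mom [-0.11  2.15  0.07]
```

View pics/wrist11.png

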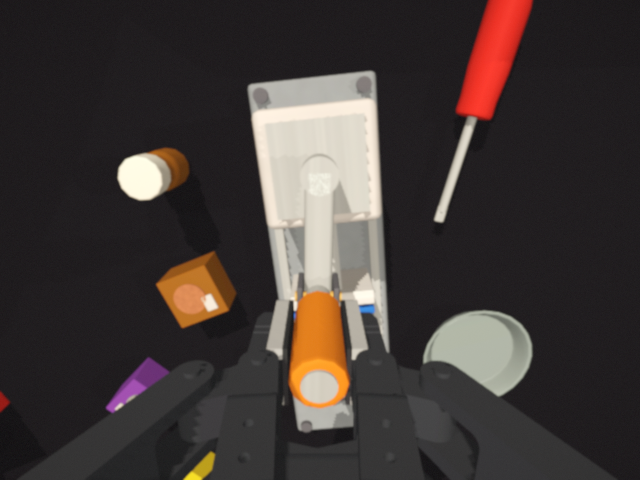

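View pics/scene11.png

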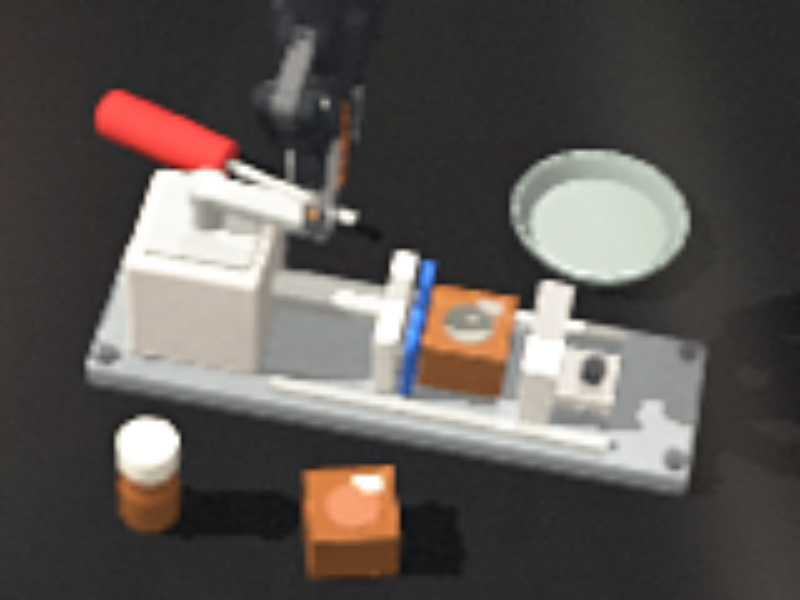

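The pad at (415,330) in the scene crop is now just touching the specimen, and the handle is upright. I'll continue to about 2.1 rad.

```bash
python3 -m creep '[[[-5.6,-0.9,0],0],[[-5.5,-1.2,0],0],[[-5.4,-1.5,0],0]]'; python3 f.py; python3 -m creep '[[[-5.2,-2.1,0],0],[[-5,-2.6,0],0]]'; python3 f.py
```

```text
t: 10.5
ee_pos: [0.544, 0.0553, 0.1439]
tcp_rot: [0.222, 0.975, -0.0, -0.001]
wrist_force: [-7.3, 3.0, 5.8]
gripper_width: 0.0192
t 10.5 z 0.1439 r mm 54.68 turn 1.889 F rad -2.92 F tan(resist+) 7.31 Fz 5.77 w 19.21 mom [0.62 2.03 0.04]
t: 10.7
ee_pos: [0.5511, 0.0468, 0.1439]
tcp_rot: [0.222, 0.975, 0.0, -0.001]
wrist_force: [-6.6, 2.7, 6.5]
gripper_width: 0.0193
t 10.7 z 0.1439 r mm 54.64 turn 2.092 F rad -3.92 F tan(resist+) 5.93 Fz 6.53 w 19.35 mom [0.93 2.11 0.02]
```

```bash
python3 -m creep '[[[0,0,0],0]]' >/dev/null; python3 f.py; python3 -m creep '[[[-2.4,-1.5,0],0],[[-2.3,-1.6,0],0]]'>/dev/null; python3 f.py; python3 -m creep '[[[-2.2,-1.7,0],0]]'>/dev/null; python3 f.py; python3 -m creep '[[[-2.1,-1.8,0],0]]'>/dev/null; python3 f.py
```

```text
t 10.8 z 0.1439 r mm 54.63 turn 2.108 F rad -3.0 F tan(resist+) 1.24 Fz 3.91 w 19.46 mom [-0.2   0.91 -0.  ]
t 11.0 z 0.1439 r mm 54.64 turn 2.193 F rad -4.46 F tan(resist+) 5.58 Fz 5.41 w 19.09 mom [1.04 2.09 0.02]
t 11.1 z 0.1439 r mm 54.62 turn 2.243 F rad -4.69 F tan(resist+) 6.36 Fz 5.78 w 19.33 mom [ 1.12  2.08 -0.05]
t 11.2 z 0.1439 r mm 54.6 turn 2.293 F rad -4.96 F tan(resist+) 5.18 Fz 6.28 w 19.09 mom [1.17 2.1  0.01]
```

```bash
python3 -m creep '[[[-1.7,-2.3,0],0]]' >/dev/null; python3 f.py; python3 -m creep '[[[-2,-2,0],0]]'>/dev/null; python3 f.py; python3 -m creep '[[[-1.8,-2.1,0],0]]'>/dev/null; python3 f.py
```

```text
t 11.3 z 0.1439 r mm 54.52 turn 2.342 F rad -3.65 F tan(resist+) 5.32 Fz 5.72 w 19.23 mom [ 1.51  1.24 -0.01]
t 11.4 z 0.1439 r mm 54.59 turn 2.392 F rad -3.9 F tan(resist+) 5.38 Fz 6.44 w 19.1 mom [ 1.44  1.6  -0.02]
t 11.5 z 0.1439 r mm 54.54 turn 2.442 F rad -3.47 F tan(resist+) 5.95 Fz 5.31 w 19.15 mom [ 1.56  1.53 -0.02]
```

```bash
python3 -m creep '[[[-1.4,-1.7,0],0]]' >/dev/null; python3 f.py; python3 -m creep '[[[-1.3,-1.8,0],0]]'>/dev/null; python3 f.py
python3 - <<'E'
from h import *
import cv2
cv2.imwrite("pics/scene12.png",cv2.resize(eyes.capture("scene")[215:275,330:410,::-1],(800,600),interpolation=cv2.INTER_CUBIC))
E
```

```text
t 11.6 z 0.1439 r mm 54.56 turn 2.482 F rad -3.37 F tan(resist+) 5.67 Fz 4.99 w 19.23 mom [1.6  1.61 0.04]
t 11.7 z 0.1439 r mm 54.56 turn 2.52 F rad -4.95 F tan(resist+) 6.09 Fz 5.91 w 19.09 mom [ 1.8   1.62 -0.01]
```

View pics/scene12.png

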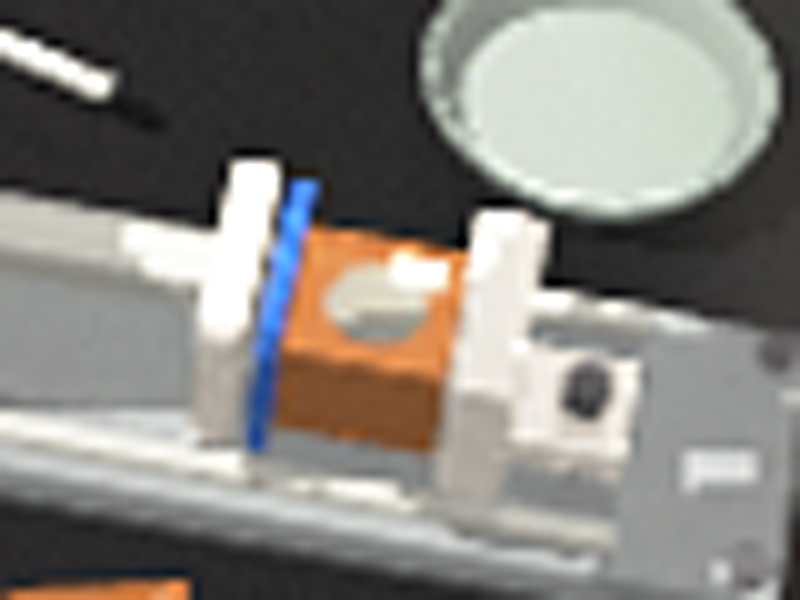

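The specimen (275–465 px) is nearly against the stop (465). I'll keep making small steps and watching the tangential force.

```bash
python3 -m creep '[[[-1.2,-1.8,0],0]]' >/dev/null; python3 f.py; python3 -m creep '[[[-1.2,-1.8,0],0]]'>/dev/null; python3 f.py;  python3 -m creep '[[[-1.1,-1.9,0],0]]'>/dev/null; python3 f.py
```

```text
t 11.85 z 0.1439 r mm 54.56 turn 2.555 F rad -4.51 F tan(resist+) 7.21 Fz 5.57 w 19.21 mom [2.16 1.7  0.01]
t 11.95 z 0.1439 r mm 54.57 turn 2.591 F rad -5.81 F tan(resist+) 8.0 Fz 5.43 w 19.23 mom [ 2.51  1.94 -0.01]
t 12.05 z 0.1439 r mm 54.59 turn 2.626 F rad -6.13 F tan(resist+) 9.66 Fz 5.76 w 19.06 mom [2.87 1.97 0.02]
```

```bash
python3 -m creep '[[[0,0,0],0],[[0,0,0],0]]' >/dev/null; python3 f.py; python3 -m creep '[[[0,0,0],0],[[0,0,0],0]]' >/dev/null; python3 f.py
```

```text
t 12.25 z 0.1439 r mm 54.59 turn 2.631 F rad -4.44 F tan(resist+) 6.84 Fz 6.4 w 19.26 mom [ 2.11  1.71 -0.01]
t 12.45 z 0.1439 r mm 54.6 turn 2.631 F rad -3.94 F tan(resist+) 6.31 Fz 5.6 w 19.02 mom [2.07 1.69 0.04]
```

The crank settled at turn 2.63 with an excess of about 4 N over the drag and 0.13 rad past contact, so the jaw force should be 16–18 N. Now I'll release and check.

```bash
python3 -m creep '[[[0,0,0],0],[[0,0,0],0],[[0,0,0],0],[[0,0,0],0]]' 90; python3 f.py
python3 - <<'E'
from h import *
import cv2
cv2.imwrite("pics/wrist13.png",eyes.capture("wrist")[:,:,::-1])
E
```

```text
t: 12.85
ee_pos: [0.5611, 0.0174, 0.1437]
tcp_rot: [0.223, 0.975, -0.0, -0.0]
wrist_force: [0.2, -0.2, -0.3]
gripper_width: 0.0555
t 12.85 z 0.1437 r mm 55.1 turn 2.667 F rad 0.24 F tan(resist+) -0.2 Fz -0.31 w 55.51 mom [ 0.02  0.01 -0.03]
```

View pics/wrist13.png

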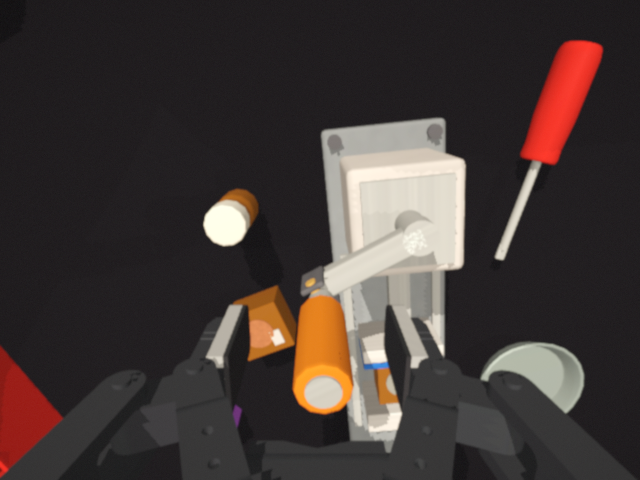

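The handle at (322,345) stands free between the open fingers. I'll lift away and look.

```bash
python3 -m creep '[[[0,0,-15],0],[[0,0,-30],0],[[0,0,-40],0],[[0,0,-40],0],[[0,-30,0],0],[[0,-40,0],0],[[0,-40,0],0],[[0,0,0],0]]'
python3 - <<'E'
from h import *
import cv2
cv2.imwrite("pics/wrist14.png",eyes.capture("wrist")[:,:,::-1])
cv2.imwrite("pics/scene14.png",cv2.resize(eyes.capture("scene")[180:300,270:430,::-1],(800,600),interpolation=cv2.INTER_CUBIC))
cv2.imwrite("pics/side14.png",cv2.resize(eyes.capture("side")[180:330,190:390,::-1],(800,600),interpolation=cv2.INTER_CUBIC))
E
```

```text
t: 13.7
ee_pos: [0.5122, -0.0847, 0.2718]
tcp_rot: [0.224, 0.975, 0.0, 0.002]
wrist_force: [0.3, 0.5, 0.8]
gripper_width: 0.0555
```

View pics/wrist14.png

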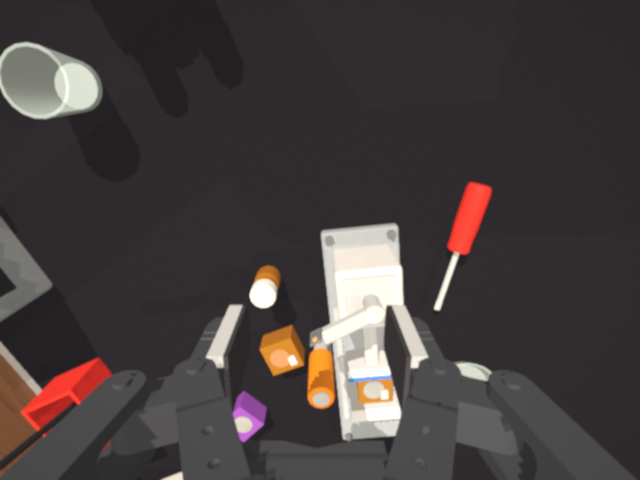

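View pics/scene14.png

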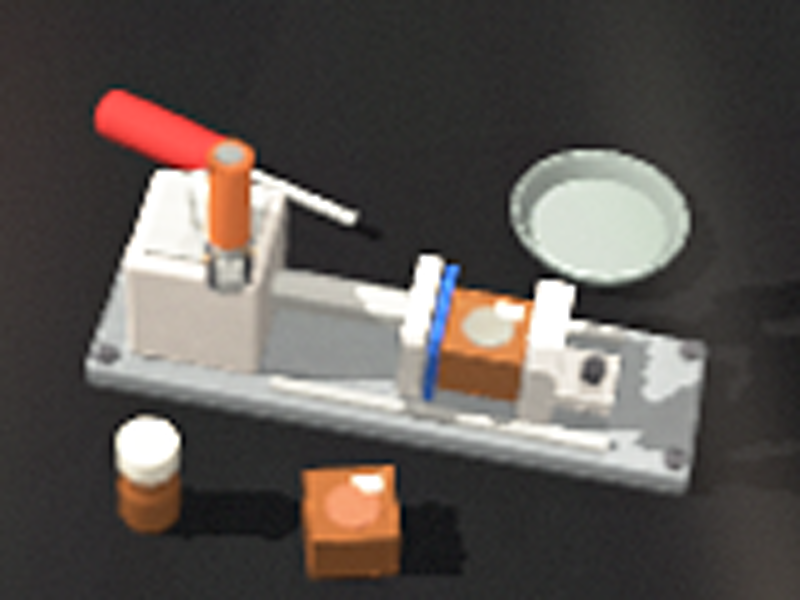

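View pics/side14.png

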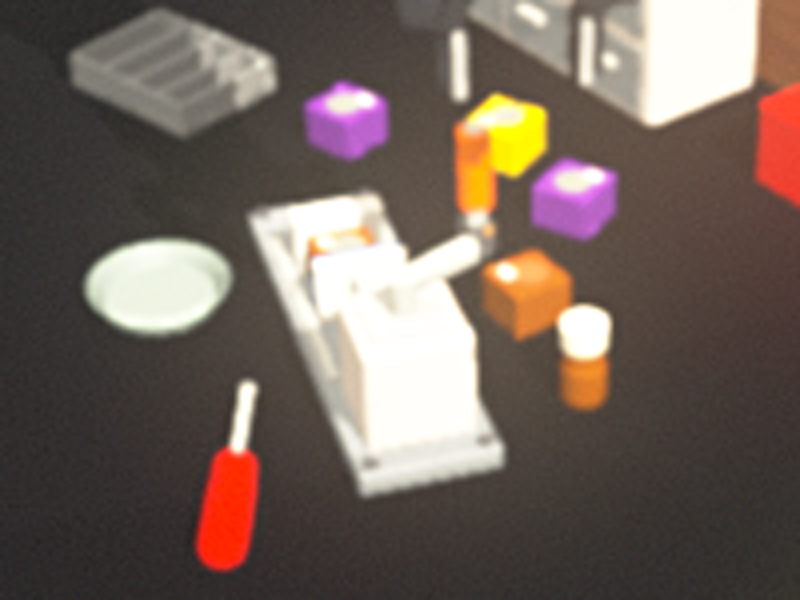

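The handle is standing and the block sits between pad and stop; the bystanders are unmoved. One last check is the crank angle after release.

Run:
```python
from h import *
s=dict(bot.sense());W=None
# wrist13 pose (held)
s["ee_pos"]=np.array([.5611,.0174,.1437]);s["tcp_rot"]=np.array([.223,.975,0,0])/np.hypot(.223,.975)
W=cam("wrist",s)
C=np.array([.506,.016])
a0=np.arctan2(.435,-.901)
h=atz(W,312,282,.118)[:2];c=atz(W,416,238,.111)[:2]
for o in(C,c): d=h-o;print(o,h,np.hypot(*d),(a0-np.arctan2(d[1],d[0]))%(2*np.pi))
for t in(2.4,2.5,2.63): 
    a=a0-t;print(t,proj(W,[*(C+.055*np.array([np.cos(a),np.sin(a)])),.118]))
```

```text
[0.506 0.016] [0.56021623 0.0123228 ] 0.05434078601574929 2.7595229736780276
[0.50653679 0.01612873] [0.56021623 0.0123228 ] 0.05381419262125697 2.7625845325782956
2.4 [332.11702731 313.25827338]
2.5 [325.07592115 305.59012853]
2.63 [317.1343692  294.55290326]
```

```bash
python3 -c "
from plant import bot
print(bot.sense()['t'],bot.sense()['wrist_force']);print(bot.finish_job())"
```

```text
13.85 [-0.28468965  0.44603224  0.10361454]
the job is handed in; nothing more can be done
None
```

The handle is standing upright, the specimen is clamped against the stop at an estimated 15–18 N, and the job is handed in at 13.9 s. The hand-in reported no verdict, and the jaw force is inferred from feel and travel, not measured directly.

- **Unfolding:** My first swing left the handle at about 1.3 rad because the pads slid on the sleeve. I regripped with the jaws turned 90°, which brought it upright; pushing outward met a stiff stop.
- **Cranking:** I turned the crank about 2.63 rad clockwise. The drag felt like about 5.7 N and rose to about 9.7 N at the end, an excess of about 4 N, or about 18 N at the jaw. The travel past contact, about 0.13 rad, points to 15–16 N instead.
- **After release:** The pictures show the handle standing, the block between pad and stop with no visible gap, and the things near the vise where they were. The gripper is clear and the wrist force is near zero.
- **Check that disagreed:** One image estimate put the crank at 2.76 rad after release, against 2.63 rad from the arm. I think that pixel was the hinge's pin head, which sits off-centre. Allowing for that, the reading agrees to about 1–2 mm, with no sign that the crank turned back.

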